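# Pack the bit index cases in the drill press rack

## Task

Stand the two bit index cases upright in the rack, side by side with their broad faces towards the blue end wall: the green one next to the wall, the red one next to the green. Then slide the yellow stop up until the cases are held snug with no gaps between wall, cases and stop, without ramming them, and let go. Leave the step blocks, the brass standoff and the wooden pusher block where they are.

Things in the scene. Friction and masses are not known exactly. Their poses are not given: they have to be found in the camera images.
- green_case: green plastic bit index case, a closed box 56 x 34 x 90 mm (its x, y, z), about 0.25 kg, starts standing upright on the table; origin at the centre of its underside, z up; the two broad faces (56 x 90) look along its +y and -y, and are alike, so it may be turned half round
- red_case: red plastic bit index case, a closed box 50 x 28 x 80 mm (its x, y, z), about 0.18 kg, starts standing upright on the table; origin at the centre of its underside, z up; the two broad faces (50 x 80) look along its +y and -y, and are alike
- rack: rack fixed to the table, 100 mm (its x) by 250 mm (its y), origin at the centre of its underside, z up. Aluminium floor at z = 6 mm, on which the cases stand, between two steel runners along y (tops at z = 14 mm, 72 mm clear between them, x -36 to +36 mm). Blue end wall at the +y end, yellow stop towards -y; the bay between them is open above
- wall_face (a point): point on the inner face of the blue end wall, on the rack's middle line at floor level, 115 mm in +y from the rack's origin; the wall is 90 mm wide (x), 10 mm thick, its top 76 mm above the table
- stop (a joint): slide of the yellow stop in m, growing towards the wall (rack's +y), range 0 to 0.13; the clear bay is 150 mm minus this value, so with both cases snug it reads 0.088. It stays where it is left, with about 2.5 N of friction. The stop is a plate 90 mm wide (x), 10 mm thick, from 15 to 75 mm high, riding on the runners
- stop_push (a point): middle of the outer end face of the stop's thumb fin, 50 mm above the table, 40 mm outward (rack's -y) of the stop's inner face; push here towards the rack's +y. The fin stands on the middle of the plate's outer face, 14 mm thick (x), 30 mm long (y), from 15 to 70 mm high, and can be pinched from above
- step_a: steel step block, a stair of four steps, 56 x 30 x 56 mm, standing on the table; origin at the centre of its underside; leave it alone
- step_b: second steel step block, same size; leave it alone
- standoff: brass hex standoff, 18 mm across flats, 45 mm tall, upright on the table; origin at the centre of its underside; leave it alone
- pusher: wooden pusher block with a grip ridge, 45 x 110 x 52 mm, lying on the table, long along its y; origin at the centre of its underside; leave it alone
Not all that is in view belongs to the job. Several things have the shape of the green_case; the one meant has the colours described above.

How it is judged:
By the outcome, as a careful person would: the job done as asked, in the order asked, and still so for the second after the job is handed in, with the robot touching nothing.
It also fails if it takes over 67 s, if anything falls off the work surface, if the arm or the gripper's body presses on something with over 40 N, if the wrist force passes 120 N, or if a joint passes its speed limit or range.

## Robot

A 6-joint arm with a two-finger parallel gripper is mounted at the origin on the work surface. World frame = base frame: x ahead of the robot, y to its left, z up, the work surface at z = 0. Lengths are in m, angles in degrees, forces in N, time in s.
With the tool pointing down it reaches from about 0.3 to 0.75 m from the base axis. Payload 8.5 kg.
Tool frame: the origin (TCP) lies at the very end of the fingers, on their centre line; the grasp point (between the pads) lies 19 mm behind it (env.tcp_to_grasp is the distance from the TCP to the grasp point, in m); z points along the fingers, y is the line along which they close (so a half turn about z gives the same grasp; the last joint's range is limited). The gripper opens to 85 mm and grips with 20 to 120 N. Pads are 22 mm wide; open, the fingers measure 114 mm over their backs; the gripper's body (76 mm by 85 mm) begins 54 mm behind the grasp point. The pads swing forward as they close: fully open they stand 13 mm farther back than shut.
Start: joints at [-77.596, 21.807, 74.336, -0, 83.858, -12.336], TCP at [0.23, -0.5, 0.231] pointing down, gripper open.
Joint ranges: [-178.18, 178.18], [-50.72, 133.34], [12.68, 142.11], [-81.47, 261.47], [9.98, 163.14], [-165.26, 165.26]. Speed limits (degrees/s): [136.94, 136.94, 180, 180, 180, 180].

## Interface

Orientations are given as a 3x3 rotation matrix whose columns are the frame's x, y, z axes.
In Python, from rig import status, get_image, env gives the robot as it stands.
- The arm moves only by the shell command python3 -m handwheel 'ROWS' [FORCE]. ROWS is text: rows parted by semicolons, each of 7 numbers parted by spaces: the shift along the world's x, y, z in cm, then the turn, a rotation vector about the world's x, y, z in degrees, then the opening, from 0 (shut) to 1 (fully open). In form: dx dy dz wx wy wz gripper; .... A call has 1 to 8 rows; each row is the pose to reach, as a shift and turn from the pose commanded when the call began; what a row does not reach only later rows make up. A row lasts 1/12 s, in which the tool goes at most 41.7 mm and 7.16 degrees, less where a joint would pass 70% of its speed; a pose out of reach is approached as far as the arm can. A call with a gripper value outside its range is refused whole. The fingers move at their own pace and stop on an object; FORCE is the grip in N (left out, the last holds). Time passes only in rows, so rows that repeat a pose let the fingers close. It gives the time, the measured TCP pose, the force, the opening and the grip force at its end, in the units of the state.
- status.observe(): the state, without advancing time (a new reading comes with each control period).
- get_image(name): name is "scene" or "top" or "wrist"; returns a dict with "color" (400x640x3 uint8, red, green, blue), "vertical_fov" (degrees; the focal length in pixels is half the picture's height over the tangent of half this angle, whatever the lens; pixels are square), "cx", "cy" (the principal point, pixels), "k1" (the pictures are not rectified: a ray, as slopes to the right and down, at radius r is drawn at 1 + k1 r^2 times it, then the intrinsics apply), "xyz" and "orientation" of the camera in the world. Camera axes: x right, y down, z forward; pixel columns grow to the right and rows downward; lengths in m; the calibration is good to about 2 mm. A picture is of the moment at which its call begins. There is no depth.
- env.close_job(): hands the job in; it is judged then, once.
The state is a dict: "time_s": time; "q": joint angles; "qvel": joint speeds; "joint_efforts": joint torques, N m; "position": TCP position; "tool_rot": TCP orientation; "ft_force": force on the tool from outside, world axes, zero at the start; "wrist_torque": the same for the moment, N m; "grip_width": finger opening in m; "gripper_force": force on a finger pad.
Only numpy, scipy, OpenCV 4.12 (cv2) and the standard library are available. Lean on these libraries where they do the work, as an engineer would, in place of code of your own. Each camera call takes 0.05 s, during which the arm holds its last target. There are 200 camera calls.

## Working session

There is one attempt and no reset: what is moved stays moved. The work goes in short steps, Python scripts to look and compute and a shell command to move; the robot and the scene stay as the last step left them, time stands still between calls to the robot, and variables do not carry over. Pictures are saved under pics/ and viewed, at most 10 in all, crops included, and the job is handed in when it is done.

```bash
mkdir -p pics; ls; cat > h.py <<'E'
import numpy as np, cv2, pickle
from rig import status, get_image, env
def snap(n,f):
    im=get_image(n); pickle.dump(im,open(f'pics/{f}.pkl','wb'))
    cv2.imwrite(f'pics/{f}.png',im['color'][:,:,::-1]); return im
def load(f): return pickle.load(open(f'pics/{f}.pkl','rb'))
def K(im):
    f=200/np.tan(np.radians(im['vertical_fov'])/2); return np.array([[f,0,im['cx']],[0,f,im['cy']],[0,0,1.]])
def ray(im,u,v):
    p=cv2.undistortPoints(np.array([[[u,v]]],float),K(im),np.array([im['k1'],0,0,0.]))[0,0]
    return np.array(im['orientation'])@np.array([p[0],p[1],1])
def at(im,u,v,z):
    d=ray(im,u,v);o=np.array(im['xyz']);return o+d*(z-o[2])/d[2]
def proj(im,P):
    R=np.array(im['orientation']);c=(np.atleast_2d(P)-im['xyz'])@R
    return cv2.projectPoints(c.reshape(-1,1,3),np.zeros(3),np.zeros(3),K(im),np.array([im['k1'],0,0,0.]))[0][:,0]
E
python3 - <<'E'
from h import *
for n in ('top','scene'):
    im=snap(n,n+'0'); print(n,im['vertical_fov'],im['k1'],im['xyz'],np.round(im['orientation'],3).tolist())
E
```

```text
pics
top 45.102347387625244 -0.11306459010146984 [ 0.3649765  -0.04339529  1.12040645] [[-0.019, -0.976, 0.215], [-1.0, 0.018, -0.003], [-0.001, -0.215, -0.977]]
scene 51.89812822303436 0.02101044856410006 [ 1.31326626 -0.0227108   0.84601849] [[-0.06, 0.722, -0.689], [0.998, 0.04, -0.045], [-0.005, -0.691, -0.723]]
```

View pics/top0.png

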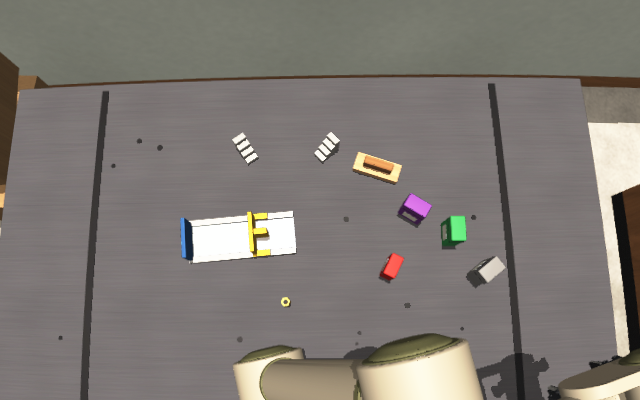

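View pics/scene0.png

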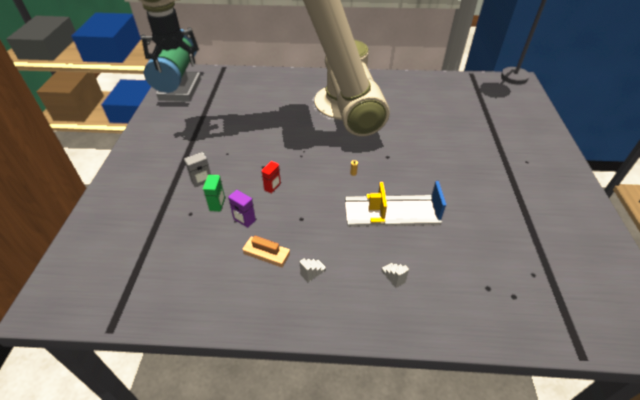

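Case-shaped things in the top view are purple (415,208), green (455,230) and grey (489,270). The green one at (455,230) fits the description. The red case is at (393,267), and the rack spans 182–296 with the blue wall on the left (world +y). I'll confirm in enlarged crops.

```bash
python3 - <<'E'
import cv2
a=cv2.imread('pics/top0.png')
cv2.imwrite('pics/c1.png',cv2.resize(a[190:290,375:510],None,fx=5.9,fy=5.9,interpolation=cv2.INTER_CUBIC))
cv2.imwrite('pics/c2.png',cv2.resize(a[195:285,175:305],None,fx=6,fy=6,interpolation=cv2.INTER_CUBIC))
E
```

```text
(no output)
```

View pics/c1.png

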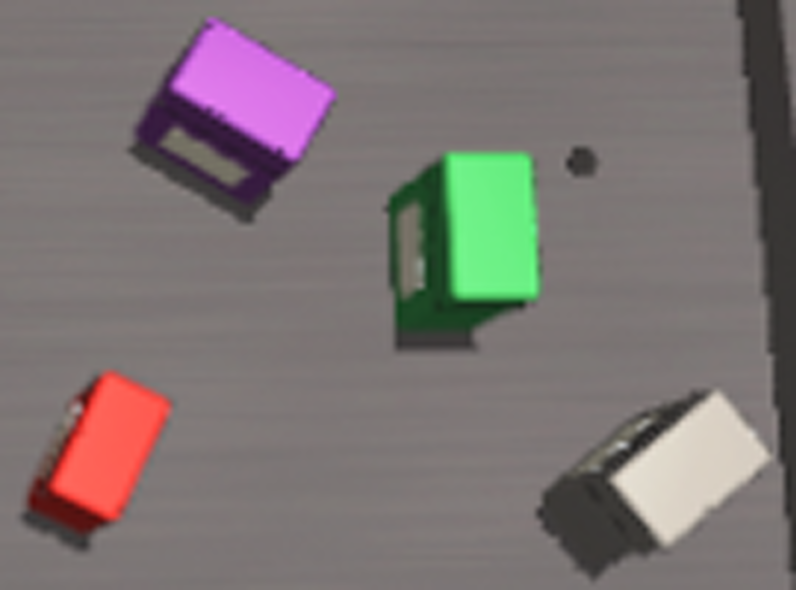

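View pics/c2.png

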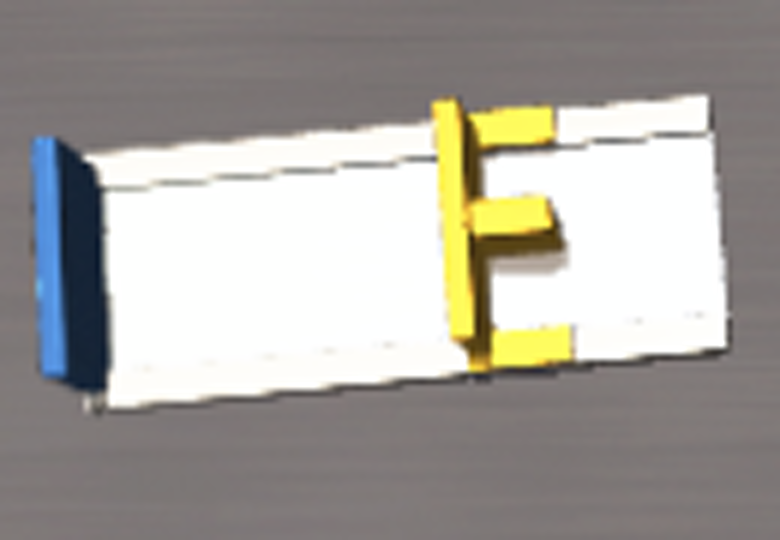

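The green case (crop 530,225) and red case (110,450) are both confirmed. The rack, its wall and the stop are clear in the second crop. Next I'll fit the poses.

```bash
cat > fit.py <<'E'
from h import *
from scipy.optimize import least_squares
def pose(im,px,pts,x0):
    px=np.array(px,float);pts=np.array(pts,float)
    def W(p):
        c,s=np.cos(p[2]),np.sin(p[2]);return pts@np.array([[c,s,0],[-s,c,0],[0,0,1]])+[p[0],p[1],0]
    r=least_squares(lambda p:(proj(im,W(p))-px).ravel(),x0)
    print('xy',np.round(r.x[:2],4),'deg',round(np.degrees(r.x[2]),2),'res px',np.round(r.fun.reshape(-1,2),1).tolist());return r.x
E
python3 - <<'E'
from fit import *
im=load('top0')
c1=lambda l:[((x+.5)/5.9-.5+375,(y+.5)/5.9-.5+190) for x,y in l]
c2=lambda l:[((x+.5)/6-.5+175,(y+.5)/6-.5+195) for x,y in l]
b=lambda w,d,h:[(w/2,d/2,h),(w/2,-d/2,h),(-w/2,-d/2,h),(-w/2,d/2,h)]
print('green');pose(im,c1([(445,153),(530,153),(540,298),(447,298)]),b(.056,.034,.09),[.4,-.3,0])
print('red');pose(im,c1([(110,372),(172,405),(115,522),(50,485)]),b(.05,.028,.08),[.35,-.2,-.4])
print('rack');R=pose(im,c2([(708,95),(727,350),(108,408),(55,137),(65,380)]),[(.05,-.125,.014),(-.05,-.125,.014),(-.05,.115,.014),(.045,.115,.076),(-.045,.115,.076)],[.4,.1,0])
for p in c2([(433,100),(452,340)]):
    d=at(im,*p,.075)[:2]-R[:2];c,s=np.cos(R[2]),np.sin(R[2]);print('stop inner, rack xy',c*d[0]+s*d[1],-s*d[0]+c*d[1])
s=status.observe();print(s['position'],np.round(s['tool_rot'],3).tolist(),s['grip_width'],s['time_s'])
E
```

```text
green
xy [ 0.5381 -0.3536] deg -1.95 res px [[-0.4, -0.4], [0.3, -0.2], [-0.2, 0.4], [0.3, 0.2]]
red
xy [ 0.4608 -0.2094] deg -29.76 res px [[-0.2, -0.7], [0.7, -0.2], [-0.0, 0.4], [-0.5, 0.4]]
rack
xy [0.5395 0.1329] deg 4.57 res px [[-0.5, 0.3], [0.1, -0.0], [0.2, 0.1], [0.1, 0.0], [0.1, -0.4]]
stop inner, rack xy 0.04549013864954181 -0.02649611372711881
stop inner, rack xy -0.044327083428517856 -0.02728711287844058
[ 0.23011374 -0.49925448  0.23077822] [[0.908, 0.418, -0.0], [0.418, -0.908, 0.001], [0.0, -0.001, -1.0]] 0.08512659351586516 0.1
```

```bash
python3 -m handwheel '30.8 14.6 -6 0 0 63.4 1;30.8 14.6 -6 0 0 63.4 1;30.8 14.6 -6 0 0 63.4 1;30.8 14.6 -6 0 0 63.4 1;30.8 14.6 -6 0 0 63.4 1;30.8 14.6 -6 0 0 63.4 1;30.8 14.6 -6 0 0 63.4 1;30.8 14.6 -6 0 0 63.4 1'
```

```text
time_s: 0.77
position: [0.5284, -0.3575, 0.1728]
tool_rot: [[0.132, 0.991, -0.001], [0.991, -0.132, 0.001], [0.0, -0.001, -1.0]]
ft_force: [-0.8, -0.9, -0.1]
grip_width: 0.0855
gripper_force: 0.0
```

```bash
python3 -m handwheel '0 0 0 0 0 5.9 1;0 0 0 0 0 5.9 1;0 0 0 0 0 5.9 1'; python3 - <<'E'
from h import *
im=snap('wrist','w1'); print(im['xyz'],im['k1'])
E
```

```text
time_s: 1.02
position: [0.5266, -0.3588, 0.1732]
tool_rot: [[0.039, 0.999, -0.001], [0.999, -0.039, 0.0], [0.0, -0.001, -1.0]]
ft_force: [-0.8, -0.1, -0.2]
grip_width: 0.0854
gripper_force: 0.0
[ 0.53121625 -0.27720128  0.31636814] -0.050019534818770355
```

View pics/w1.png

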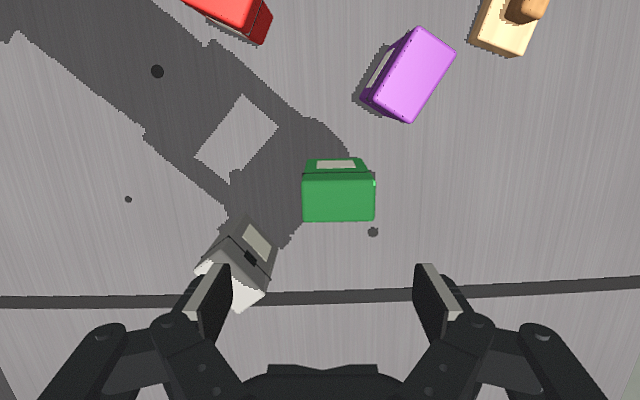

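The wrist view shows the green top with corners (302,173), (375,173), (375,221) and (303,221). The grey case is to its lower left, near the left finger's path, so I'll refine the green pose and check the clearance.

```bash
python3 - <<'E'
from fit import *
im=load('top0');w=load('w1');print(np.round(w['orientation'],2).tolist())
c1=lambda l:[((x+.5)/5.9-.5+375,(y+.5)/5.9-.5+190) for x,y in l]
b=lambda w,d,h:[(w/2,d/2,h),(w/2,-d/2,h),(-w/2,-d/2,h),(-w/2,d/2,h)]
print('grey');g=pose(im,c1([(715,390),(770,455),(668,547),(610,480)]),b(.056,.034,.09),[.47,-.4,-1])
c,s=np.cos(g[2]),np.sin(g[2])
print(np.array([(g[0]+c*x-s*y,g[1]+s*x+c*y) for x,y,_ in b(.056,.034,0)]).round(3).tolist())
print('green');pose(w,[(375,173),(375,221),(303,221),(302,173)],b(.056,.034,.09),[.53,-.35,0])
E
```

```text
[[1.0, -0.04, -0.01], [-0.04, -0.95, -0.32], [-0.0, 0.32, -0.95]]
grey
xy [ 0.4461 -0.422 ] deg -52.5 res px [[0.0, -1.0], [1.0, 0.1], [-0.2, 0.9], [-0.7, 0.0]]
[[0.477, -0.434], [0.45, -0.455], [0.416, -0.41], [0.443, -0.389]]
green
xy [ 0.5409 -0.3499] deg -1.8 res px [[2.3, 2.0], [0.2, -2.6], [-1.1, -2.1], [-1.4, 2.5]]
```

```bash
python3 -m handwheel '1.3 0.7 0 0 0 0 1;1.3 0.7 -2 0 0 0 1;1.3 0.7 -5 0 0 0 1;1.3 0.7 -8 0 0 0 1;1.3 0.7 -11 0 0 0 1;1.3 0.7 -12.6 0 0 0 1;1.3 0.7 -12.6 0 0 0 1' 40; python3 -m handwheel '0 0 0 0 0 0 0;0 0 0 0 0 0 0;0 0 0 0 0 0 0;0 0 0 0 0 0 0;0 0 0 0 0 0 0;0 0 0 0 0 0 0' 40
```

```text
time_s: 1.65
position: [0.5382, -0.3511, 0.044]
tool_rot: [[0.039, 0.999, -0.005], [0.999, -0.039, 0.005], [0.004, -0.005, -1.0]]
ft_force: [-0.5, -0.4, 0.2]
grip_width: 0.0851
gripper_force: 0.0
time_s: 2.15
position: [0.5404, -0.3527, 0.0496]
tool_rot: [[0.036, 0.999, 0.003], [0.999, -0.036, -0.003], [-0.003, 0.003, -1.0]]
ft_force: [-1.3, -0.5, 6.8]
grip_width: 0.0555
gripper_force: 43.5
```

```bash
python3 -m handwheel '0 0 1 0 0 0 0;0 0 3 0 0 0 0;0 0 6 0 0 0 0;0 0 9 0 0 0 0;0 0 11 0 0 0 0;0 0 12 0 0 0 0;-0.2 2 12 0 0 0 0;-0.3 5 12 0 0 0 0'; python3 -m handwheel '0 3.5 0 0 0 1 0;0 7 0 0 0 2 0;0 10.5 0 0 0 3 0;0 14 0 0 0 4 0;0 17.5 0 0 0 5 0;0 21 0 0 0 6 0;0 24.5 0 0 0 6.6 0;0 28 0 0 0 6.6 0'; python3 -m handwheel '0 3.5 0 0 0 0 0;0 7 0 0 0 0 0;0 10.5 0 0 0 0 0;0 14 0 0 0 0 0;0 17.5 0 0 0 0 0;0 19.5 0 0 0 0 0;0 20.3 0 0 0 0 0;0 20.3 0 0 0 0 0'; python3 -m handwheel '0 0 0 0 0 0 0;0 0 0 0 0 0 0'
```

```text
time_s: 2.82
position: [0.5363, -0.3032, 0.1676]
tool_rot: [[0.039, 0.999, 0.0], [0.999, -0.039, -0.001], [-0.001, 0.0, -1.0]]
ft_force: [0.8, 0.2, -1.6]
grip_width: 0.056
gripper_force: 43.3
time_s: 3.48
position: [0.5361, -0.0201, 0.1672]
tool_rot: [[-0.079, 0.997, -0.001], [0.997, 0.079, 0.0], [0.0, -0.001, -1.0]]
ft_force: [0.9, -0.3, -2.6]
grip_width: 0.0556
gripper_force: 43.2
time_s: 4.15
position: [0.5362, 0.1825, 0.1671]
tool_rot: [[-0.081, 0.997, -0.001], [0.997, 0.081, -0.0], [0.0, -0.001, -1.0]]
ft_force: [0.5, -0.9, -2.6]
grip_width: 0.0556
gripper_force: 43.2
time_s: 4.32
position: [0.5369, 0.1799, 0.1674]
tool_rot: [[-0.078, 0.997, -0.0], [0.997, 0.078, -0.0], [-0.0, -0.0, -1.0]]
ft_force: [0.2, -0.9, -2.5]
grip_width: 0.0556
gripper_force: 43.2
```

```bash
python3 - <<'E'
from h import *
im=snap('wrist','w2')
P=lambda x,y,z:(.5395+np.cos(.0798)*x-np.sin(.0798)*y,.1329+np.sin(.0798)*x+np.cos(.0798)*y,z)
print(proj(im,[P(.045,.115,.076),P(-.045,.115,.076),P(.045,.125,.076),P(-.045,.125,.076),P(.036,.115,.014),P(-.036,.115,.014)]).round(1).tolist())
E
```

```text
[[381.1, 115.8], [255.5, 116.1], [381.9, 101.3], [254.7, 101.6], [359.0, 111.6], [279.1, 111.8]]
```

View pics/w2.png

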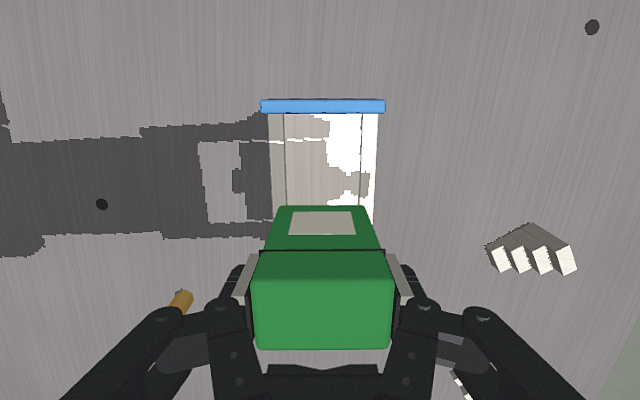

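The blue wall's top is at cols 260–385, rows 99–113, about 4 px right of and 2 px beyond the prediction. The green case is held square: its front bottom edge is near row 207 (cols 281–375) and its front top edge near row 250 (cols 258–386).

```bash
python3 - <<'E'
from fit import *
im=load('w2');a=np.radians(4.47)
pose(im,[(385.5,113),(260.5,113),(385.5,99.5),(260.5,99.5)],[(.045,.115,.076),(-.045,.115,.076),(.045,.125,.076),(-.045,.125,.076)],[.5395,.1329,a])
P=lambda x,y,z:(.5369+np.cos(a)*x-np.sin(a)*y,.1799+np.sin(a)*x+np.cos(a)*y,z)
print(proj(im,[P(x,y,z) for x,y,z in [(-.028,.017,.118),(.028,.017,.118),(-.028,.017,.208),(.028,.017,.208),(-.028,-.017,.208),(.028,-.017,.208)]]).round(1).tolist())
c=cv2.resize(im['color'][190:360,235:405,::-1],None,fx=3.5,fy=3.5);cv2.imwrite('pics/w2c.png',c)
E
```

```text
xy [0.5425 0.1348] deg 4.46 res px [[0.4, 0.6], [-0.4, 0.6], [1.2, -0.5], [-1.2, -0.5]]
[[276.1, 202.0], [363.7, 202.0], [243.2, 278.9], [393.6, 278.9], [250.5, 350.5], [387.1, 350.5]]
```

View pics/w2c.png

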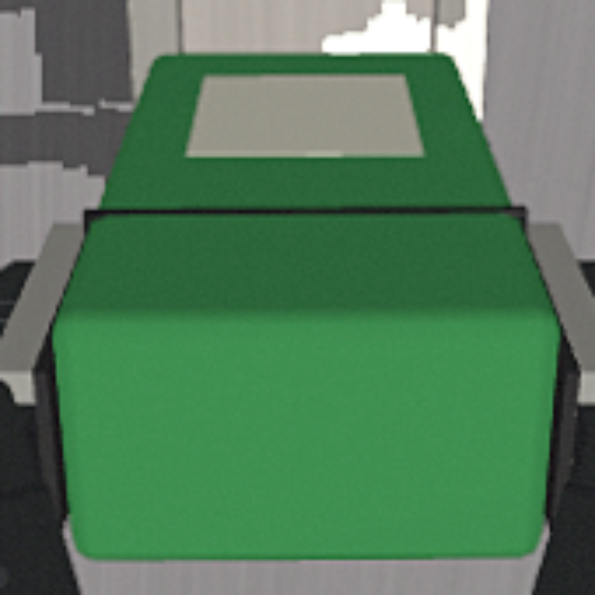

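The case sits where expected in the hand, and the wrist camera reads about 2 mm too far in +x. Going to about 4 mm off the wall and lowering.

```bash
python3 -m handwheel '-0.1 2 0 0 0 0 0;-0.3 4 0 0 0 0 0;-0.35 4.8 0 0 0 0 0;-0.35 4.8 -1 0 0 0 0;-0.35 4.8 -3 0 0 0 0;-0.35 4.8 -5 0 0 0 0;-0.35 4.8 -6 0 0 0 0;-0.35 4.8 -7 0 0 0 0';python3 -m handwheel '0 0 -1 0 0 0 0;0 0 -2 0 0 0 0;0 0 -3 0 0 0 0;0 0 -3.6 0 0 0 0;0 0 -3.6 0 0 0 0;0 0 -3.6 0 0 0 0'
```

```text
time_s: 5.03
position: [0.5332, 0.228, 0.0962]
tool_rot: [[-0.078, 0.997, -0.001], [0.997, 0.078, -0.001], [-0.0, -0.001, -1.0]]
ft_force: [0.4, 0.1, -1.7]
grip_width: 0.0559
gripper_force: 43.2
time_s: 5.53
position: [0.5334, 0.2291, 0.0615]
tool_rot: [[-0.079, 0.997, -0.0], [0.997, 0.079, 0.0], [0.0, -0.0, -1.0]]
ft_force: [-0.4, -0.4, -1.6]
grip_width: 0.0554
gripper_force: 43.2
```

```bash
python3 -m handwheel '0 0 -0.2 0 0 0 0;0 0 -0.35 0 0 0 0;0 0 -0.35 0 0 0 0;0 0 -0.35 0 0 0 0'; python3 -m handwheel '0 0 -0.1 0 0 0 0;0 0 -0.2 0 0 0 0;0 0 -0.2 0 0 0 0;0 0 -0.2 0 0 0 0'
```

```text
time_s: 5.87
position: [0.5334, 0.2292, 0.0582]
tool_rot: [[-0.079, 0.997, 0.0], [0.997, 0.079, 0.0], [0.0, 0.0, -1.0]]
ft_force: [-0.1, 0.4, -2.3]
grip_width: 0.0555
gripper_force: 43.2
time_s: 6.2
position: [0.5333, 0.2291, 0.056]
tool_rot: [[-0.079, 0.997, -0.0], [0.997, 0.079, -0.0], [-0.0, -0.0, -1.0]]
ft_force: [0.3, -0.3, -2.5]
grip_width: 0.0557
gripper_force: 43.2
```

```bash
python3 -m handwheel '0 0 -0.05 0 0 0 0;0 0 -0.1 0 0 0 0;0 0 -0.1 0 0 0 0;0 0 -0.1 0 0 0 0'; python3 -m handwheel '0 0 -0.1 0 0 0 0;0 0 -0.1 0 0 0 0;0 0 -0.1 0 0 0 0;0 0 -0.1 0 0 0 0'
```

```text
time_s: 6.53
position: [0.5333, 0.2292, 0.0557]
tool_rot: [[-0.079, 0.997, 0.001], [0.997, 0.079, 0.0], [0.0, 0.001, -1.0]]
ft_force: [-2.4, -0.3, 5.1]
grip_width: 0.0558
gripper_force: 43.9
time_s: 6.87
position: [0.5333, 0.2292, 0.0556]
tool_rot: [[-0.079, 0.997, 0.001], [0.997, 0.079, 0.0], [0.0, 0.001, -1.0]]
ft_force: [-5.0, -0.9, 14.5]
grip_width: 0.0555
gripper_force: 44.9
```

Floor contact at exactly the expected height. I'll ease off 1 mm and slide towards the wall until it just touches.

```bash
python3 -m handwheel '0 0 0.1 0 0 0 0;0 0.1 0.1 0 0 0 0;0 0.2 0.1 0 0 0 0;0 0.2 0.1 0 0 0 0'; python3 -m handwheel '0 0.1 0 0 0 0 0;0 0.1 0 0 0 0 0;0 0.1 0 0 0 0 0'; python3 -m handwheel '0 0.1 0 0 0 0 0;0 0.1 0 0 0 0 0;0 0.1 0 0 0 0 0'
```

```text
time_s: 7.2
position: [0.5337, 0.2306, 0.0556]
tool_rot: [[-0.079, 0.997, 0.001], [0.997, 0.079, -0.001], [-0.001, 0.001, -1.0]]
ft_force: [-1.6, -4.6, 7.1]
grip_width: 0.0556
gripper_force: 44.2
time_s: 7.45
position: [0.5338, 0.2315, 0.0556]
tool_rot: [[-0.079, 0.997, 0.001], [0.997, 0.079, -0.001], [-0.001, 0.001, -1.0]]
ft_force: [-1.0, -5.6, 7.0]
grip_width: 0.0554
gripper_force: 44.1
time_s: 7.7
position: [0.5339, 0.2325, 0.0556]
tool_rot: [[-0.079, 0.997, 0.002], [0.997, 0.079, -0.001], [-0.001, 0.001, -1.0]]
ft_force: [-1.1, -3.4, 7.1]
grip_width: 0.0558
gripper_force: 44.0
```

```bash
python3 -m handwheel '0 0 0.05 0 0 0 0;0 0.1 0.05 0 0 0 0;0 0.1 0.05 0 0 0 0'; python3 -m handwheel '0 0.1 0 0 0 0 0;0 0.1 0 0 0 0 0;0 0.1 0 0 0 0 0'; python3 -m handwheel '0 0.1 0 0 0 0 0;0 0.1 0 0 0 0 0;0 0.1 0 0 0 0 0'
```

```text
time_s: 7.95
position: [0.5337, 0.233, 0.0557]
tool_rot: [[-0.079, 0.997, 0.001], [0.997, 0.079, -0.002], [-0.002, 0.0, -1.0]]
ft_force: [-0.9, -9.1, 3.7]
grip_width: 0.0554
gripper_force: 43.8
time_s: 8.2
position: [0.5337, 0.233, 0.0557]
tool_rot: [[-0.078, 0.997, 0.0], [0.997, 0.078, -0.004], [-0.004, -0.0, -1.0]]
ft_force: [0.1, -14.2, 5.3]
grip_width: 0.0554
gripper_force: 44.0
time_s: 8.45
position: [0.5337, 0.2331, 0.0557]
tool_rot: [[-0.078, 0.997, -0.0], [0.997, 0.078, -0.005], [-0.005, -0.001, -1.0]]
ft_force: [-1.9, -19.8, 7.2]
grip_width: 0.0556
gripper_force: 44.1
```

Wall contact is clean, with position holding at y=0.233 while the force rises. I'll relieve the force, open, then lift and go to red at about (0.461, -0.209).

```bash
python3 -m handwheel '0 -0.2 0 0 0 0 0;0 -0.2 0 0 0 0 0;0 -0.2 0 0 0 0 1;0 -0.2 0 0 0 0 1;0 -0.2 0 0 0 0 1;0 -0.2 0 0 0 0 1;0 -0.2 0 0 0 0 1'; python3 -m handwheel '0 0 1 0 0 0 1;0 0 4 0 0 0 1;0 0 8 0 0 0 1;0 0 11 0 0 0 1;0 -2 12 0 0 0 1;-1 -5 12 0 0 0 1;-1.5 -9 12 0 0 -5 1;-2 -13 12 0 0 -11 1'
```

```text
time_s: 9.03
position: [0.5332, 0.2344, 0.0554]
tool_rot: [[-0.079, 0.997, -0.0], [0.997, 0.079, 0.0], [0.0, -0.0, -1.0]]
ft_force: [0.7, -0.5, -0.9]
grip_width: 0.0851
gripper_force: 0.0
time_s: 9.7
position: [0.5127, 0.1033, 0.1766]
tool_rot: [[0.114, 0.993, 0.001], [0.993, -0.114, 0.0], [0.0, 0.001, -1.0]]
ft_force: [0.9, -0.5, -0.4]
grip_width: 0.0858
gripper_force: 0.0
```

```bash
python3 -m handwheel '-0.6 -3.9 0 0 0 -3 1;-1.3 -7.8 0 0 0 -6 1;-2 -11.7 0 0 0 -9 1;-2.6 -15.6 0 0 0 -12 1;-3.3 -19.5 0 0 0 -15 1;-3.9 -23.4 0 0 0 -18 1;-4.6 -27.3 0 0 0 -21 1;-5.2 -31 0 0 0 -23.2 1'; python3 -m handwheel '0 0 0 0 0 0 1;0 0 0 0 0 0 1;0 0 0 0 0 0 1'; python3 - <<'E'
from h import *
im=snap('wrist','w3')
c=im['color'].copy();m=((c[:,:,0]>120)&(c[:,:,1]<80)&(c[:,:,2]<80)).astype(np.uint8)
ys,xs=np.nonzero(m);print(xs.min(),xs.max(),ys.min(),ys.max())
x0,y0=max(0,xs.min()-20),max(0,ys.min()-20);cr=c[y0:ys.max()+20,x0:xs.max()+20,::-1];f=min(800/cr.shape[1],600/cr.shape[0],5);print(x0,y0,f)
cv2.imwrite('pics/w3c.png',cv2.resize(cr,None,fx=f,fy=f,interpolation=cv2.INTER_CUBIC))
E
```

```text
time_s: 10.37
position: [0.4606, -0.2079, 0.1765]
tool_rot: [[0.497, 0.867, 0.001], [0.867, -0.497, -0.001], [-0.0, 0.001, -1.0]]
ft_force: [0.6, 0.2, 0.4]
grip_width: 0.0854
gripper_force: 0.0
time_s: 10.62
position: [0.4613, -0.2055, 0.1759]
tool_rot: [[0.495, 0.869, 0.0], [0.869, -0.495, 0.0], [0.0, 0.0, -1.0]]
ft_force: [-0.5, 0.4, -0.2]
grip_width: 0.0851
gripper_force: 0.0
292 354 168 222
272 148 5
```

View pics/w3c.png

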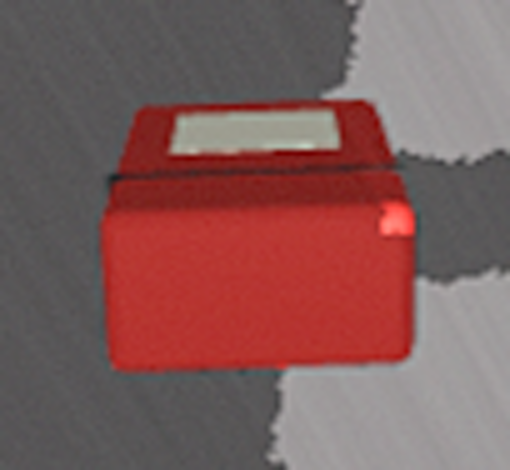

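Red top corners in the crop are (103,210), (414,199), (412,362) and (110,371). It is square to the tool to within 2°.

```bash
python3 - <<'E'
from fit import *
w=load('w3');b=lambda w,d,h:[(w/2,d/2,h),(w/2,-d/2,h),(-w/2,-d/2,h),(-w/2,d/2,h)]
pose(w,[((x+.5)/5-.5+272,(y+.5)/5-.5+148) for x,y in [(414,199),(412,362),(110,371),(103,210)]],b(.05,.028,.08),[.46,-.21,-.5])
E
```

```text
xy [ 0.4634 -0.2069] deg -27.96 res px [[0.6, -0.2], [0.9, 0.5], [-0.4, 0.4], [-1.1, -0.6]]
```

```bash
python3 -m handwheel '0 -0.2 0 0 0 0.9 1;0 -0.2 -3 0 0 0.9 1;0 -0.2 -6 0 0 0.9 1;0 -0.2 -9 0 0 0.9 1;0 -0.2 -12 0 0 0.9 1;0 -0.2 -13.6 0 0 0.9 1;0 -0.2 -13.6 0 0 0.9 1;0 -0.2 -13.6 0 0 0.9 1' 40; python3 -m handwheel '0 0 0 0 0 0 0;0 0 0 0 0 0 0;0 0 0 0 0 0 0;0 0 0 0 0 0 0;0 0 0 0 0 0 0;0 0 0 0 0 0 0' 40
```

```text
time_s: 11.33
position: [0.4616, -0.2072, 0.0396]
tool_rot: [[0.479, 0.878, -0.001], [0.878, -0.479, 0.001], [0.0, -0.001, -1.0]]
ft_force: [-0.5, 0.1, -0.2]
grip_width: 0.0851
gripper_force: 0.0
time_s: 11.83
position: [0.4619, -0.2081, 0.0408]
tool_rot: [[0.481, 0.877, 0.002], [0.877, -0.481, -0.001], [-0.0, 0.002, -1.0]]
ft_force: [-0.4, 1.0, 6.4]
grip_width: 0.0495
gripper_force: 41.7
```

```bash
python3 -m handwheel '0 0 1 0 0 0 0;0 0 3 0 0 0 0;0 0 6 0 0 0 0;0 0 9 0 0 0 0;0.2 1 11 0 0 2 0;0.5 3 12 0 0 6 0;1 6 12 0 0 10 0;1.7 9.5 12 0 0 14 0'; python3 -m handwheel '0.7 3.6 0 0 0 4 0;1.4 7.2 0 0 0 8 0;2.1 10.8 0 0 0 12 0;2.8 14.4 0 0 0 15 0;3.5 18 0 0 0 18 0;4.2 21.6 0 0 0 19.2 0;4.9 25.2 0 0 0 19.2 0;5.6 28 0 0 0 19.2 0'; python3 -m handwheel '0.2 1.5 0 0 0 0 0;0.2 2.6 0 0 0 0 0;0.2 2.6 0 0 0 0 0;0.2 2.6 0 0 0 0 0;0.2 2.6 0 0 0 0 0'
```

```text
time_s: 12.5
position: [0.4784, -0.1128, 0.1607]
tool_rot: [[0.254, 0.967, 0.002], [0.967, -0.254, -0.001], [-0.001, 0.002, -1.0]]
ft_force: [0.2, 0.5, -2.2]
grip_width: 0.0494
gripper_force: 42.1
time_s: 13.17
position: [0.5339, 0.1698, 0.1599]
tool_rot: [[-0.079, 0.997, 0.0], [0.997, 0.079, 0.0], [0.0, 0.0, -1.0]]
ft_force: [0.5, -0.3, -2.4]
grip_width: 0.0498
gripper_force: 42.0
time_s: 13.58
position: [0.5362, 0.1921, 0.1596]
tool_rot: [[-0.076, 0.997, -0.0], [0.997, 0.076, -0.0], [-0.0, -0.0, -1.0]]
ft_force: [0.4, -0.8, -1.7]
grip_width: 0.0493
gripper_force: 42.1
```

```bash
python3 -m handwheel '0 0 -0.7 0 0 0 0;0 0 -1.4 0 0 0 0;0 0 -2.1 0 0 0 0;0 0 -2.8 0 0 0 0;0 0 -3.5 0 0 0 0;0 0 -3.5 0 0 0 0'; python3 - <<'E'
from h import *
im=snap('wrist','w4')
c=cv2.cvtColor(im['color'],cv2.COLOR_RGB2HSV);g=(c[:,:,0]>50)&(c[:,:,0]<75)&(c[:,:,1]>100);r=((c[:,:,0]<6)|(c[:,:,0]>174))&(c[:,:,1]>140)&(c[:,:,2]>60)
for n,m in(('g',g),('r',r)):
    for u in (300,320,340):
        k=np.nonzero(m[:,u])[0];print(n,u,k.min() if len(k) else None,k.max() if len(k) else None)
a=np.radians(4.4)
P=lambda x,y,z:(.5337+np.cos(a)*x-np.sin(a)*y,.2330+np.sin(a)*x+np.cos(a)*y,z)
print('green exp far-top, near-top',proj(im,[P(0,.017,.096),P(0,-.017,.096)]).round(1).tolist())
E
```

```text
time_s: 14.08
position: [0.5356, 0.1929, 0.1227]
tool_rot: [[-0.077, 0.997, -0.003], [0.997, 0.077, -0.0], [-0.0, -0.003, -1.0]]
ft_force: [-0.3, -0.2, -2.2]
grip_width: 0.0496
gripper_force: 42.1
g 300 141 203
g 320 141 203
g 340 141 203
r 300 214 339
r 320 214 339
r 340 214 339
green exp far-top, near-top [[321.8, 144.0], [321.8, 204.5]]
```

No contact with the red underside already below green's top, and a visible gap. Continuing down.

```bash
python3 -m handwheel '0 0 -1 0 0 0 0;0 0 -2.5 0 0 0 0;0 0 -4 0 0 0 0;0 0 -5.5 0 0 0 0;0 0 -6.7 0 0 0 0;0 0 -7.1 0 0 0 0;0 0 -7.1 0 0 0 0;0 0 -7.1 0 0 0 0'; python3 -m handwheel '0 0 -0.2 0 0 0 0;0 0 -0.4 0 0 0 0;0 0 -0.4 0 0 0 0;0 0 -0.4 0 0 0 0'
```

```text
time_s: 14.8
position: [0.5366, 0.1932, 0.0539]
tool_rot: [[-0.077, 0.997, 0.001], [0.997, 0.077, 0.0], [0.0, 0.001, -1.0]]
ft_force: [0.5, 0.1, -1.8]
grip_width: 0.0497
gripper_force: 42.1
time_s: 15.13
position: [0.5364, 0.1931, 0.0497]
tool_rot: [[-0.077, 0.997, 0.0], [0.997, 0.077, 0.0], [0.0, 0.0, -1.0]]
ft_force: [-0.2, -0.8, -2.1]
grip_width: 0.05
gripper_force: 42.1
```

```bash
python3 -m handwheel '0 0 -0.1 0 0 0 0;0 0 -0.2 0 0 0 0;0 0 -0.2 0 0 0 0;0 0 -0.2 0 0 0 0'; python3 -m handwheel '0 0 -0.1 0 0 0 0;0 0 -0.1 0 0 0 0;0 0 -0.1 0 0 0 0;0 0 -0.1 0 0 0 0'
```

```text
time_s: 15.47
position: [0.5363, 0.1931, 0.0475]
tool_rot: [[-0.077, 0.997, -0.0], [0.997, 0.077, -0.0], [0.0, -0.0, -1.0]]
ft_force: [0.1, 0.2, -2.4]
grip_width: 0.0492
gripper_force: 42.1
time_s: 15.8
position: [0.5364, 0.1932, 0.0469]
tool_rot: [[-0.077, 0.997, 0.001], [0.997, 0.077, 0.0], [0.0, 0.001, -1.0]]
ft_force: [-1.8, 0.2, 4.2]
grip_width: 0.0493
gripper_force: 42.7
```

Red is on the floor. Sliding it up to the green case.

```bash
python3 -m handwheel '0 0.1 0.05 0 0 0 0;0 0.2 0.05 0 0 0 0;-0.02 0.3 0.05 0 0 0 0;-0.02 0.3 0.05 0 0 0 0'; python3 -m handwheel '0 0.1 0 0 0 0 0;0 0.1 0 0 0 0 0;0 0.1 0 0 0 0 0'; python3 -m handwheel '0 0.1 0 0 0 0 0;0 0.1 0 0 0 0 0;0 0.1 0 0 0 0 0'
```

```text
time_s: 16.13
position: [0.5362, 0.1963, 0.0469]
tool_rot: [[-0.077, 0.997, 0.0], [0.997, 0.077, -0.0], [-0.0, 0.0, -1.0]]
ft_force: [0.7, -0.4, -0.8]
grip_width: 0.0498
gripper_force: 42.4
time_s: 16.38
position: [0.5361, 0.1972, 0.0469]
tool_rot: [[-0.077, 0.997, -0.0], [0.997, 0.077, 0.0], [0.0, -0.0, -1.0]]
ft_force: [0.2, 0.0, -2.1]
grip_width: 0.0493
gripper_force: 42.3
time_s: 16.63
position: [0.536, 0.1982, 0.0469]
tool_rot: [[-0.077, 0.997, -0.0], [0.997, 0.077, 0.0], [0.0, -0.0, -1.0]]
ft_force: [-0.5, -0.5, -1.8]
grip_width: 0.0491
gripper_force: 42.3
```

```bash
python3 -m handwheel '0 0.1 0 0 0 0 0;0 0.1 0 0 0 0 0;0 0.1 0 0 0 0 0'; python3 -m handwheel '0 0.1 0 0 0 0 0;0 0.1 0 0 0 0 0;0 0.1 0 0 0 0 0';  python3 -m handwheel '0 0.1 0 0 0 0 0;0 0.1 0 0 0 0 0;0 0.1 0 0 0 0 0'
```

```text
time_s: 16.88
position: [0.5361, 0.1992, 0.047]
tool_rot: [[-0.077, 0.997, -0.0], [0.997, 0.077, 0.0], [0.0, -0.0, -1.0]]
ft_force: [0.2, -0.2, -2.0]
grip_width: 0.0498
gripper_force: 42.3
time_s: 17.13
position: [0.5361, 0.2002, 0.047]
tool_rot: [[-0.077, 0.997, -0.0], [0.997, 0.077, 0.0], [0.0, -0.0, -1.0]]
ft_force: [-0.1, -0.4, -3.0]
grip_width: 0.0495
gripper_force: 42.3
time_s: 17.38
position: [0.5361, 0.2011, 0.047]
tool_rot: [[-0.077, 0.997, -0.0], [0.997, 0.077, 0.0], [0.0, -0.0, -1.0]]
ft_force: [0.4, -0.0, -2.1]
grip_width: 0.0494
gripper_force: 42.1
```

```bash
python3 -m handwheel '0 0.1 0 0 0 0 0;0 0.1 0 0 0 0 0;0 0.1 0 0 0 0 0'; python3 -m handwheel '0 0.1 0 0 0 0 0;0 0.1 0 0 0 0 0;0 0.1 0 0 0 0 0';  python3 -m handwheel '0 0.1 0 0 0 0 0;0 0.1 0 0 0 0 0;0 0.1 0 0 0 0 0'
```

```text
time_s: 17.63
position: [0.5361, 0.2012, 0.0471]
tool_rot: [[-0.077, 0.997, -0.0], [0.997, 0.077, -0.002], [-0.002, -0.0, -1.0]]
ft_force: [-0.1, -5.4, -1.3]
grip_width: 0.0496
gripper_force: 42.2
time_s: 17.88
position: [0.5361, 0.2012, 0.0471]
tool_rot: [[-0.077, 0.997, -0.001], [0.997, 0.077, -0.003], [-0.003, -0.001, -1.0]]
ft_force: [-0.9, -11.9, 0.6]
grip_width: 0.0495
gripper_force: 42.4
time_s: 18.13
position: [0.536, 0.2013, 0.0471]
tool_rot: [[-0.077, 0.997, -0.001], [0.997, 0.077, -0.005], [-0.005, -0.002, -1.0]]
ft_force: [-2.3, -17.2, 2.3]
grip_width: 0.0496
gripper_force: 42.5
```

Red is against green. I'll relieve the force, release, lift clear, shut the fingers and go behind the stop's fin.

```bash
python3 -m handwheel '0 -0.3 0 0 0 0 0;0 -0.3 0 0 0 0 0;0 -0.3 0 0 0 0 1;0 -0.3 0 0 0 0 1;0 -0.3 0 0 0 0 1;0 -0.3 0 0 0 0 1;0 -0.3 0 0 0 0 1'; python3 -m handwheel '0 0 1 0 0 0 1;0 0 4 0 0 0 1;0 0 8 0 0 0 1;0 0 11 0 0 0 1;0.2 -3 12 0 0 0 0;0.4 -7 12 0 0 0 0;0.8 -11 12 0 0 0 0;1.2 -15 12 0 0 0 0'; python3 -m handwheel '0.0 -1.4 0 0 0 0 0;0 -1.4 0 0 0 0 0;0 -1.4 0 0 0 0 0'
python3 - <<'E'
from h import *
im=snap('top','t2'); c=im['color'][200:280,175:305,::-1]
cv2.imwrite('pics/t2c.png',cv2.resize(c,None,fx=6,fy=6,interpolation=cv2.INTER_CUBIC))
E
```

```text
time_s: 18.72
position: [0.5361, 0.2013, 0.0471]
tool_rot: [[-0.078, 0.997, 0.0], [0.997, 0.078, 0.0], [0.0, 0.0, -1.0]]
ft_force: [-1.0, 0.3, 0.3]
grip_width: 0.0853
gripper_force: 0.0
time_s: 19.38
position: [0.5479, 0.0498, 0.1683]
tool_rot: [[-0.078, 0.997, 0.002], [0.997, 0.078, -0.0], [-0.0, 0.001, -1.0]]
ft_force: [0.6, -0.0, -0.1]
grip_width: 0.039
gripper_force: 0.0
time_s: 19.63
position: [0.5481, 0.0368, 0.1676]
tool_rot: [[-0.076, 0.997, 0.001], [0.997, 0.076, 0.0], [0.0, 0.001, -1.0]]
ft_force: [0.2, 0.6, 0.1]
grip_width: 0.0008
gripper_force: 0.0
```

View pics/t2c.png

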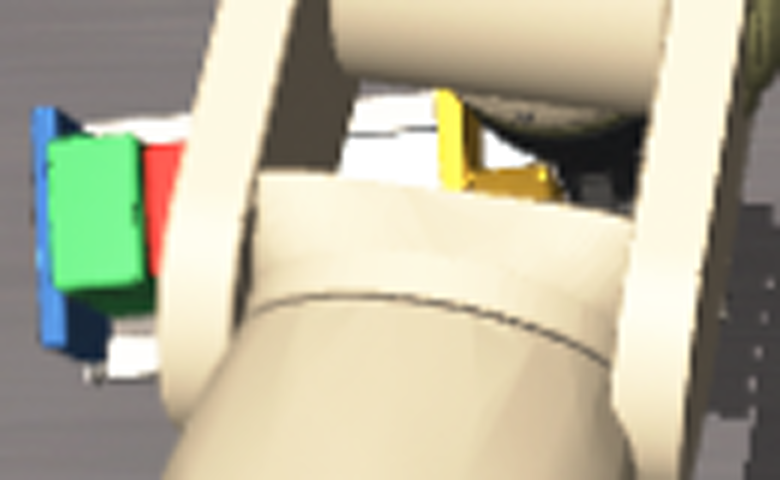

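Green (crop 95,210) is flat to the wall with red right behind it. The stop hasn't moved, and the closed fingers are clear behind the fin. Lowering there.

```bash
python3 -m handwheel '0 0 -2 0 0 0 0;0 0 -4 0 0 0 0;0 0 -6 0 0 0 0;0 0 -8 0 0 0 0;0 0 -10 0 0 0 0;0 0 -12 0 0 0 0;0 0 -13 0 0 0 0;0 0 -13 0 0 0 0'; python3 -m handwheel '-0.04 0.5 0 0 0 0 0;-0.08 1 0 0 0 0 0;-0.12 1.5 0 0 0 0 0;-0.16 2 0 0 0 0 0;-0.2 2.5 0 0 0 0 0;-0.23 3 0 0 0 0 0;-0.27 3.5 0 0 0 0 0'; python3 -m handwheel '-0.04 0.5 0 0 0 0 0;-0.08 1 0 0 0 0 0;-0.12 1.5 0 0 0 0 0;-0.16 2 0 0 0 0 0;-0.2 2.5 0 0 0 0 0;-0.23 3 0 0 0 0 0;-0.27 3.5 0 0 0 0 0'
```

```text
time_s: 20.35
position: [0.5471, 0.0385, 0.0354]
tool_rot: [[-0.079, 0.997, -0.004], [0.997, 0.079, 0.001], [0.001, -0.004, -1.0]]
ft_force: [-1.3, 0.4, 0.1]
grip_width: 0.0003
gripper_force: 0.0
time_s: 20.93
position: [0.5457, 0.0724, 0.0375]
tool_rot: [[-0.077, 0.997, 0.001], [0.997, 0.077, -0.0], [-0.001, 0.001, -1.0]]
ft_force: [-0.5, -3.4, 2.6]
grip_width: -0.0
gripper_force: 1.4
time_s: 21.52
position: [0.5427, 0.1076, 0.037]
tool_rot: [[-0.077, 0.997, 0.0], [0.997, 0.077, -0.0], [-0.0, 0.0, -1.0]]
ft_force: [1.4, -3.3, 2.3]
grip_width: 0.0002
gripper_force: 1.4
```

```bash
python3 -m handwheel '-0.02 0.3 0 0 0 0 0;-0.05 0.6 0 0 0 0 0;-0.07 0.9 0 0 0 0 0;-0.1 1.2 0 0 0 0 0;-0.12 1.5 0 0 0 0 0;-0.14 1.8 0 0 0 0 0;-0.16 2 0 0 0 0 0;-0.17 2.1 0 0 0 0 0'; python3 -m handwheel '0 0.1 0 0 0 0 0;-0.02 0.2 0 0 0 0 0;-0.02 0.3 0 0 0 0 0;-0.02 0.3 0 0 0 0 0'; python3 -m handwheel '0 0.1 0 0 0 0 0;-0.02 0.2 0 0 0 0 0;-0.02 0.2 0 0 0 0 0;-0.02 0.2 0 0 0 0 0'
```

```text
time_s: 22.18
position: [0.541, 0.1284, 0.037]
tool_rot: [[-0.077, 0.997, 0.0], [0.997, 0.077, 0.0], [0.0, 0.0, -1.0]]
ft_force: [2.2, -2.3, 2.0]
grip_width: -0.0002
gripper_force: 1.3
time_s: 22.52
position: [0.5407, 0.1313, 0.037]
tool_rot: [[-0.077, 0.997, -0.0], [0.997, 0.077, 0.0], [0.0, -0.0, -1.0]]
ft_force: [1.7, -2.0, 0.6]
grip_width: 0.0001
gripper_force: 0.7
time_s: 22.85
position: [0.5405, 0.1333, 0.0369]
tool_rot: [[-0.077, 0.997, -0.0], [0.997, 0.077, 0.0], [0.0, -0.0, -1.0]]
ft_force: [0.8, -0.6, 0.2]
grip_width: -0.0001
gripper_force: 0.6
```

```bash
python3 -m handwheel '0 0.05 0 0 0 0 0;0 0.1 0 0 0 0 0;0 0.1 0 0 0 0 0'; python3 -m handwheel '0 0.05 0 0 0 0 0;0 0.1 0 0 0 0 0;0 0.1 0 0 0 0 0'; python3 -m handwheel '0 0.05 0 0 0 0 0;0 0.1 0 0 0 0 0;0 0.1 0 0 0 0 0'
```

```text
time_s: 23.1
position: [0.5404, 0.1341, 0.0369]
tool_rot: [[-0.077, 0.997, -0.001], [0.997, 0.077, -0.0], [-0.0, -0.001, -1.0]]
ft_force: [0.1, -1.5, 0.3]
grip_width: 0.0001
gripper_force: 1.0
time_s: 23.35
position: [0.5403, 0.1352, 0.0369]
tool_rot: [[-0.077, 0.997, -0.001], [0.997, 0.077, 0.0], [0.0, -0.001, -1.0]]
ft_force: [-1.2, -2.7, 0.1]
grip_width: -0.0
gripper_force: 1.0
time_s: 23.6
position: [0.5403, 0.1362, 0.0369]
tool_rot: [[-0.077, 0.997, -0.001], [0.997, 0.077, 0.0], [0.0, -0.001, -1.0]]
ft_force: [-1.0, -2.7, 0.7]
grip_width: 0.0003
gripper_force: 0.9
```

```bash
python3 -m handwheel '0 0.05 0 0 0 0 0;0 0.1 0 0 0 0 0;0 0.1 0 0 0 0 0'; python3 -m handwheel '0 0.05 0 0 0 0 0;0 0.1 0 0 0 0 0;0 0.1 0 0 0 0 0'; python3 -m handwheel '0 0.05 0 0 0 0 0;0 0.05 0 0 0 0 0;0 0.05 0 0 0 0 0'
```

```text
time_s: 23.85
position: [0.5404, 0.1369, 0.0369]
tool_rot: [[-0.077, 0.997, -0.001], [0.997, 0.077, -0.001], [-0.001, -0.001, -1.0]]
ft_force: [-2.1, -4.1, -0.1]
grip_width: -0.0
gripper_force: 2.2
time_s: 24.1
position: [0.5404, 0.1369, 0.037]
tool_rot: [[-0.078, 0.997, -0.001], [0.997, 0.078, -0.002], [-0.002, -0.001, -1.0]]
ft_force: [-2.1, -11.2, 1.4]
grip_width: -0.0004
gripper_force: 5.2
time_s: 24.35
position: [0.5403, 0.1369, 0.037]
tool_rot: [[-0.077, 0.997, -0.001], [0.997, 0.077, -0.003], [-0.003, -0.002, -1.0]]
ft_force: [-2.6, -13.7, 2.0]
grip_width: 0.0002
gripper_force: 6.6
```

The stop meets the stack at y=0.1369, against 0.1365 expected, with about 14 N. I'll back off, lift and check.

```bash
python3 -m handwheel '0 -0.3 0 0 0 0 0;0.05 -1 0 0 0 0 0;0.1 -2 0 0 0 0 0;0.2 -3 0 0 0 0 0;0.2 -3 3 0 0 0 0;0.2 -3 6 0 0 0 0;0.2 -3 10 0 0 0 0;0.2 -4 14 0 0 0 0'; python3 -m handwheel '-1 -4 0 0 0 0 0;-2 -8 0 0 0 0 0;-3 -12 0 0 0 0 0;-4 -16 0 0 0 0 0;-5 -20 0 0 0 0 0;-6 -24 0 0 0 0 0;-6 -24 0 0 0 0 0;-6 -24 0 0 0 0 0'
python3 - <<'E'
from h import *
t=snap('top','t3');s=snap('scene','s3')
A=cv2.resize(t['color'][200:275,175:305],None,fx=6,fy=6,interpolation=cv2.INTER_CUBIC)[:450,:]
B=cv2.resize(s['color'][160:240,325:465],None,fx=5.5,fy=5.5,interpolation=cv2.INTER_CUBIC)
A=cv2.resize(A,(520,300));B=cv2.resize(B,(520,297));cv2.imwrite('pics/fin.png',np.vstack([A,B])[:,:,::-1])
E
```

```text
time_s: 25.02
position: [0.5422, 0.0988, 0.1784]
tool_rot: [[-0.078, 0.997, -0.001], [0.997, 0.078, 0.001], [0.001, -0.001, -1.0]]
ft_force: [1.8, -0.3, -0.3]
grip_width: 0.0
gripper_force: 0.0
time_s: 25.68
position: [0.482, -0.1437, 0.177]
tool_rot: [[-0.073, 0.997, 0.0], [0.997, 0.073, 0.0], [0.0, 0.0, -1.0]]
ft_force: [0.9, 0.8, -0.1]
grip_width: -0.0001
gripper_force: 0.0
```

View pics/fin.png

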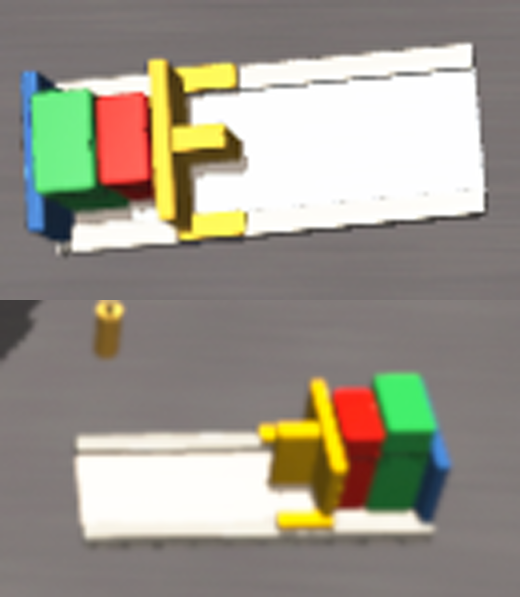

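The final view shows the blue wall, then green (crop 62,140), red (123,138) and the yellow stop (163,140), all upright and snug. The standoff hasn't moved, and the robot is clear.

```bash
python3 -c "
from rig import env;print(env.close_job())"
```

```text
the job is handed in; nothing more can be done
None
```

The green and red cases stand upright in the rack, green against the blue wall and red against green, with the yellow stop pushed up snug and released; the job was handed in at about 26 s.

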